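Unstopper the tea jar and swing its airing cover shut

TASK

Open the tea jar to air it: rock its tight tapered stopper over to one side and the other a few times, towards the hinge post and away from it, while easing it up until it comes free. Stand the stopper upright in the middle of the side plate and let go of it, then swing the jar's steel mesh cover over the open mouth until its nose is fully home in the catch. Leave the kettle, mug, trivet and infuser alone, and leave the plate where it is.

Things in the scene. Friction and masses are not known exactly. Their poses are not given: they have to be found in the camera images.
- stand: Board fixed to the worktop, 130 (x) by 210 (y) by 18 mm, with a glass jar 104 mm across at its middle, rim 150 mm above the worktop. Origin: on the jar's axis, at worktop height; z up. Round hinge post (20 mm across, 150 mm high) at y = +80 mm; catch post with steel C-shaped catch (165 mm high, open to -x) at y = -87 mm. Jar, board and posts are one solid piece.
- mouth (a point): Centre of the jar's mouth, at rim height. 8 to 20 mm below the rim a ring of eight spring-backed pads grips the stopper's plug by friction: a straight pull needs some 25 to 40 N, but rocked about this pad ring, 5 to 10 degrees each way, the stopper climbs with little force; it is loose once about 10 mm up and clear 30 mm up.
- stopper_head (a point): Centre of the stopper's wooden head (stopper loose, about 90 g): a block 56 mm (its x) by 28 mm (its y) by 46 mm high (z). Under it a cork plug 40 mm long tapers from 48 mm across to 40 mm at its flat foot, 63 mm below this point. Seated, the plug is 28 mm deep in the neck, this point 185 mm above the worktop, its y axis along the stand's y.
- plate: White melamine side plate, loose, 160 mm across, 16 mm high at its rim. Origin: centre of its underside. Its flat middle, on which the stopper is to stand, is about 5 mm above the underside and over 90 mm across.
- cover (a joint): Angle (rad) of the level steel mesh cover (72 mm disc on an arm) about the hinge post: 0 = shut, disc over the mouth, nose home in the catch (hard stop). Grows as it opens, clockwise seen from above, to lie on the stand's -x side; about 1.5 at the start. Stays where left (friction 0.05 N m). Its underside passes 3 mm above the rim, so it shuts only once the stopper is out.
- cover_knob (a point): Middle of the upright wooden knob at the centre of the mesh cover, to pull or push it by: 18 mm across. This point is 180 mm above the worktop, 20 mm below the knob's top, 23 mm above the mesh and 80 mm from the hinge axis.
- cover_hinge (a point): Point on the cover's upright hinge axis, at the height of cover_knob.
- kettle: Bystander: pastel pink kettle, 160 mm across, 200 mm high, with spout and handle. Origin under its centre.
- mug: Bystander: blue mug, 84 mm across, 95 mm high. Origin under its centre.
- trivet: Bystander: round dark silicone trivet, 150 mm across, 8 mm thick. Origin under its centre.
- infuser: Bystander: steel tea infuser ball, 52 mm across, standing on the trivet. Origin under its centre.
Things that resemble listed ones, but are neither listed nor needed, are in the scene too. What is shaped like the plate but orange or purple is not meant.

How it is judged:
By the outcome, as a careful person would: the job done as asked, in the order asked, and still so for the second after the job is handed in, with the robot touching nothing.
It also fails if it takes over 64 s, if anything falls off the work surface, if the arm or the gripper's body presses on something with over 40 N, if the wrist force passes 120 N, or if a joint passes its speed limit or range.

ROBOT

A 6-joint arm with a two-finger parallel gripper is mounted at the origin on the work surface. World frame = base frame: x ahead of the robot, y to its left, z up, the work surface at z = 0. Lengths are in mm, angles in rad, forces in N, time in s.
With the tool pointing down it reaches from about 400 to 925 mm from the base axis. Payload 12.5 kg.
Tool frame: the origin (TCP) lies at the centre of the arm's flange, where the gripper is bolted on; the fingertips stand 190 mm ahead of it and the grasp point (between the pads) lies 171 mm ahead of it; z points along the fingers, y is the direction in which the jaws open and shut (so a half turn about z gives the same grasp; the last joint's range is limited). The gripper opens to 95 mm and grips with 3 to 60 N. Pads are 20 mm wide; open, the fingers measure 119 mm over their backs; the gripper's body (75 mm by 180 mm) begins 59 mm behind the grasp point.
Start: joints at [1.154, 0.491, 1.559, -0, 1.092, -0.106], TCP at [191.114, 595.063, 404.761] pointing down, gripper open.
Joint ranges: [-3.1, 3.1], [-0.84, 2.19], [0.05, 2.79], [-1.13, 4.28], [0.06, 2.93], [-2.69, 2.69]. Speed limits (rad/s): [2.22, 2.22, 2.79, 3.14, 3.14, 3.14].

INTERFACE

Orientations are given as [roll, pitch, yaw] about the fixed x, y, z axes, in that order (R = Rz(yaw) Ry(pitch) Rx(roll)).
In Python, from cell import env, optics gives the robot as it stands.
- The arm moves only by the tool apply_moves, never from a script. Its argument "commands" is a list of rows, each a list of 7 numbers: the turn, a rotation vector about the tool's x, y, z in degrees, then the shift along the tool's x, y, z in m, then the finger opening in m, from 0 to 0.0951. A call has 1 to 5 rows; each row shifts and turns the commanded pose from where the row before left it, along the tool's axes as they then stand; what a row does not reach is not made up. A row lasts 1/12 s, in which the tool goes at most 41.7 mm and 7.16 degrees, less where a joint would pass 70% of its speed; a pose out of reach is approached as far as the arm can. A call with a gripper value outside its range is refused whole. The fingers move at their own pace and stop on an object; the grip force is fixed at half the most. Time passes only in rows, so rows that do not move let the fingers close. It gives the time, the measured TCP pose, the force and the opening at its end, in the units of the state.
- env.state(): the state, without advancing time (a new reading comes with each control period).
- optics.read_camera(name): name is "scene" or "side" or "wrist"; returns a dict with "color" (420x560x3 uint8, red, green, blue), "fx", "fy", "cx", "cy" (pixels), "eye" and "rotation" of the camera in the world; the wrist camera has in their place "T_tool_cam" (4x4, takes a point from camera to tool coordinates, whose origin is the TCP and whose axes are the flange's). Camera axes: x right, y up, looking along -z (the intrinsics and any distortion apply to the point x, -y, -z); pixel columns grow to the right and rows downward; lengths in mm; the calibration is good to about 2 mm. A picture is of the moment at which its call begins: read the wrist's pose just before it. There is no depth.
- env.job_done(): hands the job in, once; it reports no verdict.
The state is a dict: "t": time; "joints": joint angles; "qvel": joint speeds; "tau": joint torques, N m; "eef_pos": TCP position; "tcp_rot": TCP orientation; "ft_force": force on the tool from outside, world axes, zero at the start; "moment": the same for the moment, N m; "opening": opening from 0.0 (shut) to 1.0 (fully open).
Only numpy, scipy, OpenCV 4.12 (cv2) and the standard library are available. Lean on these libraries where they do the work, as an engineer would, in place of code of your own. Each camera call takes 0.05 s, during which the arm holds its last target. There are 200 camera calls.

## Working session

There is one attempt and no reset: what is moved stays moved. The work goes in short steps, Python scripts to look and compute and a tool call to move; the robot and the scene stay as the last step left them, time stands still between calls to the robot, and variables do not carry over. Pictures are saved under pics/ and viewed, about 8 in all and at most 12, crops included, and the job is handed in when it is done.

Besides the shell and the picture viewer there is one more tool, called after "Emit:" as name(argument=value, ...), one argument or row to a line, values as JSON. apply_moves: Moves the arm, as the interface text tells. Its arguments: {"type":"object","properties":{"commands":{"type":"array","items":{"type":"array","items":{"type":"number"}}}},"required":["commands"]}

```bash
ls; mkdir -p pics
python3 - <<'E'
from cell import env, optics
import cv2,numpy as np,json
s=env.state();print(s)
ims=[]
for n in("scene","side","wrist"):
    c=optics.read_camera(n)
    cv2.imwrite(f"pics/{n}0.png",c["color"][:,:,::-1])
    print(n,{k:(np.round(v,3).tolist() if not np.isscalar(v) else v) for k,v in c.items() if k!="color"})
    ims.append(c["color"][:,:,::-1])
E
```

```text
pics
{'t': 0.0, 'joints': array([ 1.15435809e+00,  4.91552314e-01,  1.55943312e+00, -1.86689111e-05,
        1.09170239e+00, -1.05618398e-01]), 'qvel': array([-0.00010788,  0.00022993, -0.00094484, -0.0002698 ,  0.00164663,
       -0.00117127]), 'tau': array([ 1.08763204e-03, -6.12656236e+01, -2.58186901e+01,  6.93538575e-02,
        4.82051005e-02, -1.02196491e-04]), 'eef_pos': array([191.12804484, 595.02757227, 404.17176071]), 'tcp_rot': array([-3.14050184e+00, -9.89897425e-05,  2.83078137e+00]), 'ft_force': array([-0.07067649, -0.19562921,  0.66176694]), 'moment': array([ 0.02874431,  0.03054093, -0.03402523]), 'opening': 1.0025383499385179}
scene {'fx': 460.62204149524007, 'fy': 460.62204149524007, 'cx': 282.6555868134138, 'cy': 211.65345941057183, 'eye': [1222.571, 131.692, 1229.662], 'rotation': [0.552, 0.005, 1.761]}
side {'fx': 440.578559760034, 'fy': 440.578559760034, 'cx': 280.7550807825868, 'cy': 213.78041518423672, 'eye': [197.21, -915.303, 971.36], 'rotation': [0.852, 0.023, -0.401]}
wrist {'fx': 345.97133368615147, 'fy': 345.97133368615147, 'cx': 279.89026661488964, 'cy': 202.08798464707743, 'T_tool_cam': [[-0.001, 0.963, 0.271, 76.23], [1.0, 0.0, 0.001, 1.496], [0.001, 0.271, -0.963, 20.7], [0.0, 0.0, 0.0, 1.0]]}
```

View pics/scene0.png

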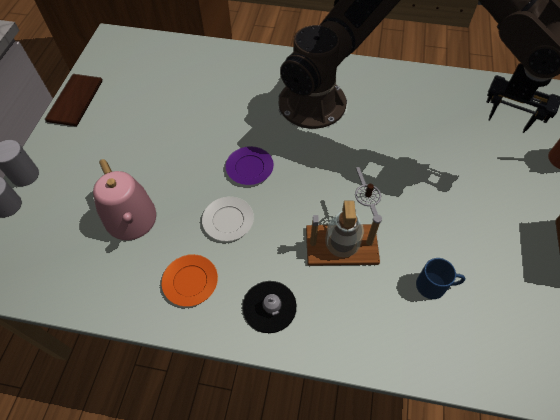

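View pics/side0.png

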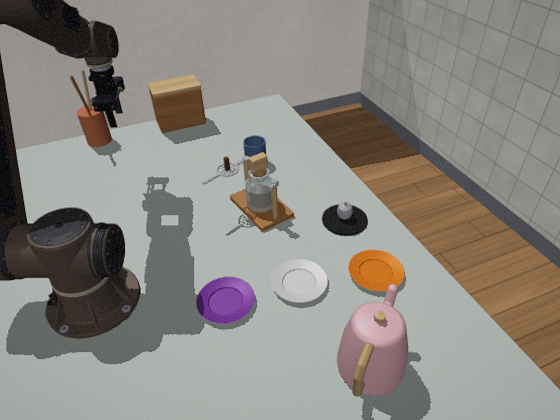

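Scene: stopper (349,213), jar (343,235), knob (369,190), hinge post (375,230), catch post (315,228). Plate candidates are white (228,219), purple (249,166) and orange (190,280), so the white one is right. In the side view the white plate is at (299,282) and the stopper at (259,166).

```bash
cat > h.py <<'E'
import numpy as np, cv2
from scipy.spatial.transform import Rotation as R
from cell import env, optics
def cam(n):
    s=env.state(); c=optics.read_camera(n)
    if n=="wrist":
        T=np.eye(4);T[:3,:3]=R.from_euler('xyz',s['tcp_rot']).as_matrix();T[:3,3]=s['eef_pos']
        T=T@np.array(c['T_tool_cam']);c['E'],c['M']=T[:3,3],T[:3,:3]
    else: c['E']=np.array(c['eye']);c['M']=R.from_euler('xyz',c['rotation']).as_matrix()
    return c
def ray(c,u,v):
    d=c['M']@np.array([(u-c['cx'])/c['fx'],-(v-c['cy'])/c['fy'],-1]);return c['E'],d/np.linalg.norm(d)
def onz(c,u,v,z):
    e,d=ray(c,u,v);return e+d*(z-e[2])/d[2]
def proj(c,p):
    q=c['M'].T@(np.array(p)-c['E']);return np.array([c['cx']+c['fx']*q[0]/-q[2],c['cy']+c['fy']*q[1]/q[2]])
def tri(c1,p1,c2,p2):
    e1,d1=ray(c1,*p1);e2,d2=ray(c2,*p2)
    t=np.linalg.lstsq(np.stack([d1,-d2],1),e2-e1,rcond=None)[0]
    a,b=e1+t[0]*d1,e2+t[1]*d2;return (a+b)/2,np.linalg.norm(a-b)
E
python3 - <<'E'
from h import *
a,b=cam("scene"),cam("side")
for c,k,z in((a,'scene',0),(b,'side',0)): 
    print(k,{n:c[n] for n in c if 'dist' in n})
def white(c,box):
    x0,y0,x1,y1=box;h=cv2.cvtColor(c['color'],cv2.COLOR_RGB2HSV)[y0:y1,x0:x1].astype(int)
    return h
print("plate scene z10",onz(a,228,219,10),"side",onz(b,299,282,10))
print("stopper",tri(a,(349,204),b,(259,158)))
print("knob",tri(a,(369,185),b,(227,158)))
A=cv2.resize(a['color'][165:275,290:395],None,fx=4,fy=4,interpolation=cv2.INTER_CUBIC)[:,:,::-1]
B=cv2.resize(b['color'][135:245,200:295],None,fx=4,fy=4,interpolation=cv2.INTER_CUBIC)[:,:,::-1]
cv2.imwrite("pics/z1.png",np.hstack([A,B]))
E
```

```text
scene {}
side {}
plate scene z10 [ 543.05819192 -176.98135336   10.        ] side [ 538.40037923 -183.98104148   10.        ]
stopper (array([557.92186401, 170.16917766, 209.88643443]), np.float64(14.661670455543353))
knob (array([474.37920723, 220.27599687, 199.56501842]), np.float64(3.345966622204707))
```

View pics/z1.png

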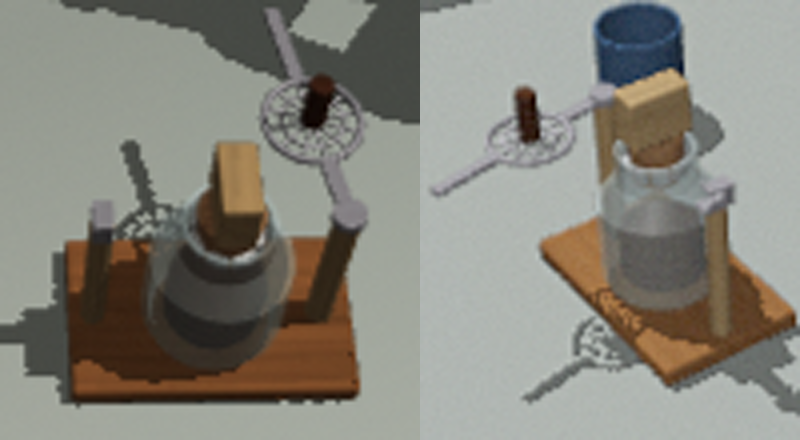

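The close crop confirms it. The tan head is in the neck, with its narrow face towards the scene camera. The hinge cap is at crop (350,213), the catch top at (103,208), and the knob top at (322,80) left / (526,90) right.

Run:
```python
from h import *
np.set_printoptions(precision=1,suppress=True)
a,b=cam("scene"),cam("side")
A=lambda u,v:(290+u/4,165+v/4)
B=lambda u,v:(200+(u-420)/4,135+v/4)
P={}
for n,p,q in(("hinge",(350,213),(602,95)),("catch",(103,208),(718,192)),("knob",(322,80),(525,90)),("head",(241,177),(652,88)) ):
    P[n],e=tri(a,A(*p),b,B(*q));print(n,P[n],e)
bd=[(66,243),(352,240),(358,392),(73,396)]
w=[onz(a,*A(*p),18) for p in bd];print(np.array(w),np.mean(w,0))
bs=[(541,243),(672,378),(795,310)]
print(np.array([onz(b,*B(*p),18) for p in bs]))
# white plate outline
for c,box in((a,(195,190,262,248)),(b,(265,255,335,310))):
    x0,y0,x1,y1=box;h=cv2.cvtColor(c['color'],cv2.COLOR_RGB2HSV)[y0:y1,x0:x1]
    m=((h[...,1]<20)&(h[...,2]>150)).astype(np.uint8)
    cs,_=cv2.findContours(m,cv2.RETR_EXTERNAL,cv2.CHAIN_APPROX_NONE);k=max(cs,key=cv2.contourArea)
    el=cv2.fitEllipse(cv2.convexHull(k));print(h[2,2],h[28,20],el,cv2.boundingRect(k),onz(c,el[0][0]+x0,el[0][1]+y0,14))
```

```text
hinge [545.7 257.5 153.2] 2.219289581939522
catch [578.7  90.9 158.6] 7.154759639017968
knob [473.3 224.4 199.2] 3.16402778320433
head [563.1 179.1 203. ] 2.6474561999773636
[[526.2  65.   18. ]
 [483.1 277.5  18. ]
 [609.3 292.3  18. ]
 [650.9  90.7  18. ]] [567.4 181.4  18. ]
[[479.7 257.1  18. ]
 [521.4  51.   18. ]
 [643.5  85.3  18. ]]Traceback (most recent call last):
  File "<stdin>", line 18, in <module>
cv2.error: OpenCV(4.12.0) /io/opencv/modules/imgproc/src/shapedescr.cpp:361: error: (-201:Incorrect size of input array) There should be at least 5 points to fit the ellipse in function 'fitEllipseNoDirect'
```

Stand origin is about (562,179) with yaw about +11.4°. I'll turn the tool so its y lies along the stand's y, rise, and go above the stopper for a close look.

Emit:
apply_moves(
  commands=[
    [0, 0, -5.84, 0, 0, -0.02, 0.095],
    [0, 0, -5.84, 0, 0, -0.02, 0.095],
    [0, 0, -5.84, 0, 0, -0.02, 0.095],
    [0, 0, -5.84, 0, 0, -0.02, 0.095],
    [0, 0, -5.84, 0, 0, -0.02, 0.095],
  ],
)

```text
t: 0.77
eef_pos: [191.0, 594.9, 505.8]
tcp_rot: [3.142, 0.0, -2.938]
ft_force: [1.3, 0.2, -0.5]
opening: 0.999
```

Emit:
apply_moves(
  commands=[
    [0, 0, 0, -0.0187, -0.0321, 0, 0.095],
    [0, 0, 0, -0.0187, -0.0321, 0, 0.095],
    [0, 0, 0, -0.0187, -0.0321, 0, 0.095],
    [0, 0, 0, -0.0187, -0.0321, 0, 0.095],
    [0, 0, 0, -0.0187, -0.0321, 0, 0.095],
  ],
)

```text
t: 1.18
eef_pos: [315.1, 454.7, 504.9]
tcp_rot: [3.141, 0.0, -2.942]
ft_force: [0.9, 0.9, 0.2]
opening: 0.997
```

Emit:
apply_moves(
  commands=[
    [0, 0, 0, -0.0187, -0.0321, 0, 0.095],
    [0, 0, 0, -0.0187, -0.0321, 0, 0.095],
    [0, 0, 0, -0.0187, -0.0321, 0, 0.095],
    [0, 0, 0, -0.0187, -0.0321, 0, 0.095],
    [0, 0, 0, -0.0187, -0.0321, 0, 0.095],
  ],
)

```text
t: 1.6
eef_pos: [438.7, 315.7, 504.9]
tcp_rot: [3.141, 0.0, -2.943]
ft_force: [-0.9, 0.4, 1.1]
opening: 0.999
```

Emit:
apply_moves(
  commands=[
    [0, 0, 0, -0.0187, -0.0321, 0, 0.095],
    [0, 0, 0, -0.0187, -0.0321, 0, 0.095],
    [0, 0, 0, -0.0187, -0.0321, 0, 0.095],
    [0, 0, 0, -0.0187, -0.0321, 0, 0.095],
    [0, 0, 0, -0.0187, -0.0321, 0, 0.095],
  ],
)

```text
t: 2.02
eef_pos: [562.1, 176.8, 504.9]
tcp_rot: [3.141, 0.0, -2.943]
ft_force: [-0.3, 0.8, 0.4]
opening: 0.998
```

Run:
```python
from h import *
print(env.state())
c=cam("wrist");cv2.imwrite("pics/w1.png",c['color'][:,:,::-1])
```

```text
{'t': 2.0167, 'joints': array([ 1.92615816e-01,  3.56048440e-01,  1.50801399e+00,  1.32851963e-04,
        1.27728141e+00, -1.57694903e+00]), 'qvel': array([-0.66869853,  0.27531385, -0.41901657, -0.0018039 ,  0.13815876,
       -0.66449891]), 'tau': array([  3.92348707, -58.12120557, -25.93361378,  -0.13158762,
        -0.08139714,   1.05149813]), 'eef_pos': array([562.11023467, 176.78273621, 504.85892488]), 'tcp_rot': array([ 3.14146701e+00,  2.49592172e-04, -2.94286257e+00]), 'ft_force': array([-0.2826162 ,  0.75865822,  0.42940494]), 'moment': array([ 0.04995854, -0.00972847,  0.04599866]), 'opening': 0.9984883944672229}
```

View pics/w1.png

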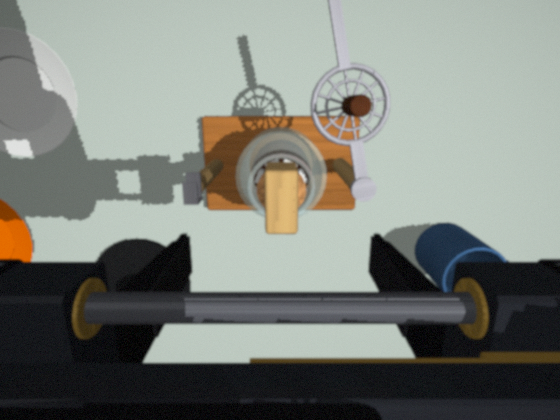

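Wrist view: head top spans roughly (266-298, 165-234), catch is at (192,187), hinge cap at (364,188), knob at (357,104). The white plate is at upper left, partly out of view.

Run:
```python
from h import *
np.set_printoptions(precision=1,suppress=True)
c=cam("wrist");print(env.state()['eef_pos'],env.state()['tcp_rot'])
h=cv2.cvtColor(c['color'],cv2.COLOR_RGB2HSV)[150:245,250:310]
v=h[...,2];print("col",h[::8,32].tolist());print("rowedges",[ (r+150,(np.where((h[r,:,1]>70)&(v[r]>170))[0]+250)[[0,-1]].tolist()) for r in range(20,84,8)])
m=((h[...,1]>70)&(v>190)).astype(np.uint8)
k=max(cv2.findContours(m,0,1)[0],key=cv2.contourArea);k=k+np.array([250,150])
rb=cv2.minAreaRect(k);bx=cv2.boxPoints(rb);print(rb)
W=np.array([onz(c,*p,208) for p in bx]);print(W,W.mean(0))
for n,p,z in(("hinge",(364,188),155),("catch",(192,187),165),("knobtop",(357,104),200)):print(n,onz(c,*p,z))
for p in((65,95),):print("plate edge right",onz(c,*p,16))
```

```text
[563.9 175.  504.1] [-3.1 -0.  -2.9]
col [[17, 23, 102], [20, 19, 120], [18, 124, 127], [18, 121, 213], [19, 122, 211], [18, 118, 207], [19, 121, 204], [19, 119, 203], [19, 123, 199], [18, 120, 217], [20, 85, 183], [63, 15, 206]]
rowedges [(170, [272, 303]), (178, [272, 308]), (186, [272, 309]), (194, [272, 309]), (202, [272, 304]), (210, [272, 302]), (218, [272, 302]), (226, [273, 302])]
((291.0, 199.0), (62.0, 36.0), 90.0)
[[540.7 162.9 208. ]
 [535.1 191.4 208. ]
 [586.9 202.9 208. ]
 [592.8 173.  208. ]] [563.9 182.5 208. ]
hinge [552.3 254.4 155. ]
catch [581.2  91.8 165. ]
knobtop [479.2 218.3 200. ]
plate edge right [ 533.9 -116.3   16. ]
```

Emit:
apply_moves(
  commands=[
    [0, 0, 0, -0.0005, 0.0043, 0.03, 0.06],
    [0, 0, 0, 0, 0, 0.035, 0.06],
    [0, 0, 0, 0, 0, 0.035, 0.06],
    [0, 0, 0, 0, 0, 0.03, 0.06],
    [0, 0, 0, 0, 0, 0.015, 0.06],
  ],
)

```text
t: 2.53
eef_pos: [559.9, 183.0, 356.3]
tcp_rot: [3.141, -0.004, -2.943]
ft_force: [0.5, 0.1, -1.3]
opening: 0.707
```

Emit:
apply_moves(
  commands=[
    [0, 0, 0, 0, 0, 0, 0.06],
    [0, 0, 0, 0, 0, 0, 0.02],
    [0, 0, 0, 0, 0, 0, 0],
    [0, 0, 0, 0, 0, 0, 0],
    [0, 0, 0, 0, 0, 0, 0],
  ],
)

```text
t: 2.95
eef_pos: [560.8, 182.9, 361.1]
tcp_rot: [3.141, 0.002, -2.943]
ft_force: [-0.6, 0.2, -0.7]
opening: 0.409
```

Emit:
apply_moves(
  commands=[
    [0, 0, 0, 0, 0, 0, 0],
    [0, 0, 0, 0, 0, 0, 0],
    [0, 0, 0, 0, 0, 0, 0],
  ],
)

```text
t: 3.2
eef_pos: [561.2, 181.5, 361.4]
tcp_rot: [-3.138, 0.003, -2.942]
ft_force: [-0.4, -12.4, 7.1]
opening: 0.302
```

Run:
```python
from h import *
s=env.state();print(s)
c=cam("side");w=cam("wrist")
cv2.imwrite("pics/g1.png",np.hstack([cv2.resize(c['color'][100:250,180:330],(400,400)),cv2.resize(w['color'][100:380,140:420],(400,400))])[:,:,::-1])
```

```text
{'t': 3.2, 'joints': array([ 0.20124795,  0.48744356,  1.69718156, -0.00430202,  0.95440859,
       -1.56654547]), 'qvel': array([ 0.000683  ,  0.00049054,  0.00076314,  0.00210432, -0.00066718,
        0.00100208]), 'tau': array([ 7.40651786e+00, -5.40481031e+01, -2.17789239e+01,  3.23120803e+00,
       -3.76576474e-01, -3.15271597e-02]), 'eef_pos': array([561.2479157 , 181.46441878, 361.42333598]), 'tcp_rot': array([-3.13808685e+00,  2.56949124e-03, -2.94210859e+00]), 'ft_force': array([ -0.35533167, -12.37408994,   7.08403712]), 'moment': array([-3.02558293, -0.30841199, -0.01070203]), 'opening': 0.3015333519407099}
```

View pics/g1.png

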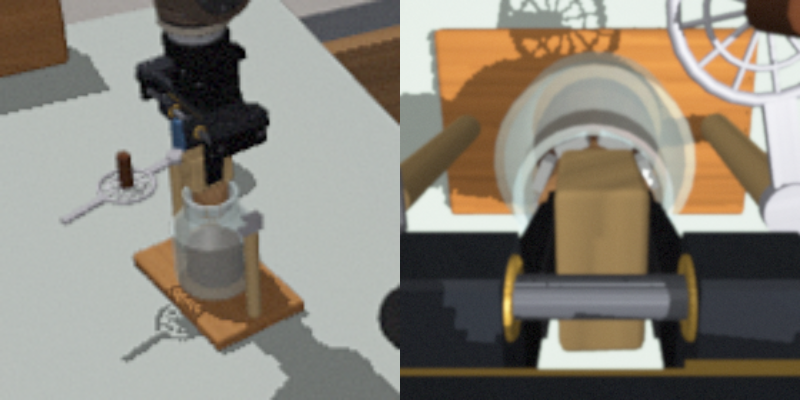

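Grasp is good (opening 28.6 mm on the 28 mm head). I'll rock about the pad ring, 225 mm ahead of the TCP: a +x turn pairs with a +y shift of 7.85 mm per 2°.

Emit:
apply_moves(
  commands=[
    [2, 0, 0, 0, 0.0063, -0.0003, 0],
    [2, 0, 0, 0, 0.0078, -0.0003, 0],
    [2, 0, 0, 0, 0.0078, -0.0003, 0],
    [1.5, 0, 0, 0, 0.0059, -0.0003, 0],
    [0, 0, 0, 0, 0, 0, 0],
  ],
)

```text
t: 3.72
eef_pos: [555.6, 209.4, 360.3]
tcp_rot: [-3.005, 0.001, -2.942]
ft_force: [3.8, -14.7, 1.1]
opening: 0.293
```

Emit:
apply_moves(
  commands=[
    [-2, 0, 0, 0, -0.0079, -0.0004, 0],
    [-2, 0, 0, 0, -0.0079, -0.0004, 0],
    [-2, 0, 0, 0, -0.0079, -0.0004, 0],
    [-2, 0, 0, 0, -0.0079, -0.0004, 0],
    [0, 0, 0, 0, 0, 0, 0],
  ],
)

```text
t: 4.13
eef_pos: [562.1, 177.1, 363.4]
tcp_rot: [3.133, -0.0, -2.944]
ft_force: [3.1, -9.3, -7.3]
opening: 0.293
```

Emit:
apply_moves(
  commands=[
    [-2, 0, 0, 0, -0.0079, -0.0004, 0],
    [-2, 0, 0, 0, -0.0079, -0.0004, 0],
    [-2, 0, 0, 0, -0.0079, -0.0004, 0],
    [-1.5, 0, 0, 0, -0.0059, -0.0004, 0],
    [0, 0, 0, 0, 0, 0, 0],
  ],
)

```text
t: 4.55
eef_pos: [567.9, 148.4, 363.0]
tcp_rot: [3.003, 0.0, -2.944]
ft_force: [2.7, -6.8, -8.5]
opening: 0.291
```

Run:
```python
from h import *
s=env.state();print(s['eef_pos'],s['tcp_rot'],s['ft_force'],s['moment'])
T=R.from_euler('xyz',s['tcp_rot']).as_matrix();print('pivot pt',s['eef_pos']+225*T[:,2])
```

```text
[567.88591053 148.35015119 363.02946095] [ 3.00271790e+00  7.29658557e-05 -2.94356567e+00] [ 2.72644942 -6.75610248 -8.51504702] [-1.96943571 -0.78449357 -0.04690918]
pivot pt [561.77424174 178.89112151 140.19567393]
```

Climbing nicely (about 3.8 mm up at 8 N). Two more swings.

Emit:
apply_moves(
  commands=[
    [2, 0, 0, 0, 0.008, -0.0005, 0],
    [2, 0, 0, 0, 0.008, -0.0005, 0],
    [2, 0, 0, 0, 0.008, -0.0005, 0],
    [2, 0, 0, 0, 0.008, -0.0005, 0],
    [0, 0, 0, 0, 0, 0, 0],
  ],
)

```text
t: 4.97
eef_pos: [561.4, 180.7, 368.3]
tcp_rot: [-3.135, 0.0, -2.941]
ft_force: [5.4, -17.6, -7.5]
opening: 0.294
```

Emit:
apply_moves(
  commands=[
    [2, 0, 0, 0, 0.008, -0.0005, 0],
    [2, 0, 0, 0, 0.008, -0.0005, 0],
    [2, 0, 0, 0, 0.008, -0.0005, 0],
    [1.5, 0, 0, 0, 0.006, -0.0005, 0],
    [0, 0, 0, 0, 0, 0, 0],
  ],
)

```text
t: 5.38
eef_pos: [555.5, 210.0, 368.8]
tcp_rot: [-3.004, -0.0, -2.941]
ft_force: [6.7, -16.2, -5.5]
opening: 0.293
```

Emit:
apply_moves(
  commands=[
    [-2, 0, 0, 0, -0.0081, -0.0005, 0],
    [-2, 0, 0, 0, -0.0081, -0.0005, 0],
    [-2, 0, 0, 0, -0.0081, -0.0005, 0],
    [-2, 0, 0, 0, -0.0081, -0.0005, 0],
    [0, 0, 0, 0, 0, 0, 0],
  ],
)

```text
t: 5.8
eef_pos: [562.1, 177.0, 373.6]
tcp_rot: [3.133, 0.001, -2.944]
ft_force: [2.2, -8.0, -3.5]
opening: 0.292
```

Emit:
apply_moves(
  commands=[
    [-2, 0, 0, 0, -0.0081, -0.0005, 0],
    [-2, 0, 0, 0, -0.0081, -0.0005, 0],
    [-2, 0, 0, 0, -0.0081, -0.0005, 0],
    [-1.5, 0, 0, 0, -0.0061, -0.0005, 0],
    [0, 0, 0, 0, 0, 0, 0],
  ],
)

```text
t: 6.22
eef_pos: [568.0, 147.4, 373.8]
tcp_rot: [3.003, 0.001, -2.944]
ft_force: [1.6, -7.9, -2.1]
opening: 0.294
```

Run:
```python
from h import *
s=env.state();print(s['eef_pos'],s['tcp_rot'],s['ft_force'],s['moment'])
T=R.from_euler('xyz',s['tcp_rot']).as_matrix();print('pivot pt',s['eef_pos']+225*T[:,2])
c=cam("side");w=cam("wrist")
cv2.imwrite("pics/g2.png",np.hstack([cv2.resize(c['color'][100:220,190:310],(400,400)),cv2.resize(w['color'][100:380,140:420],(400,400))])[:,:,::-1])
```

```text
[568.033584   147.42397946 373.78208716] [ 3.00279040e+00  7.46204900e-04 -2.94367806e+00] [ 1.55990497 -7.91200158 -2.07885929] [-1.92997462 -0.37504844  0.00711779]
pivot pt [562.07561748 177.97929459 150.94610409]
```

View pics/g2.png

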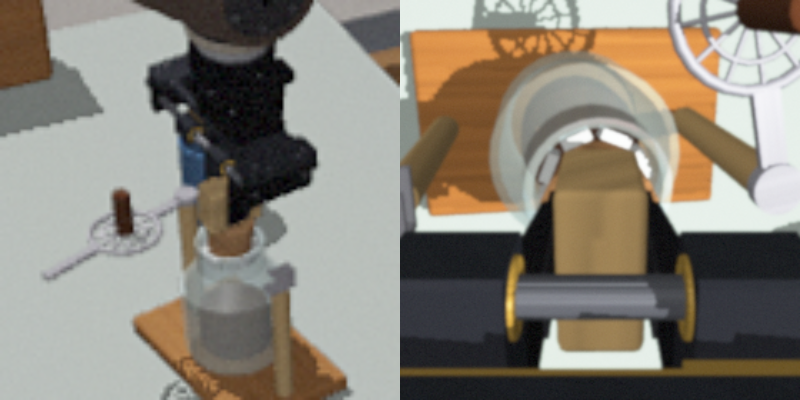

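The stopper is visibly well up (about 15 mm) and still held squarely. Now upright, then lift out.

Emit:
apply_moves(
  commands=[
    [2, 0, 0, 0, 0.0085, -0.001, 0],
    [2, 0, 0, 0, 0.0085, -0.001, 0],
    [2, 0, 0, 0, 0.0085, -0.001, 0],
    [2, 0, 0, 0, 0.0085, -0.001, 0],
    [0, 0, 0, 0, 0, -0.003, 0],
  ],
)

```text
t: 6.73
eef_pos: [560.7, 182.8, 383.7]
tcp_rot: [-3.139, 0.0, -2.942]
ft_force: [-0.5, -0.3, -0.9]
opening: 0.295
```

Emit:
apply_moves(
  commands=[
    [0, 0, 0, 0, 0, -0.005, 0],
    [0, 0, 0, 0, 0, -0.01, 0],
    [0, 0, 0, 0, 0, -0.02, 0],
    [0, 0, 0, 0, 0, -0.03, 0],
    [0, 0, 0, 0, 0, -0.03, 0],
  ],
)

```text
t: 7.15
eef_pos: [560.7, 182.0, 480.4]
tcp_rot: [3.141, -0.0, -2.943]
ft_force: [0.8, 0.1, -0.2]
opening: 0.29
```

Run:
```python
from h import *
s=env.state();print(s['eef_pos'],s['tcp_rot'],s['ft_force'],s['moment'],s['opening'])
```

```text
[560.74850795 181.9646274  480.36060517] [ 3.14052409e+00 -3.92460459e-04 -2.94298831e+00] [ 0.79164699  0.06127731 -0.22108894] [0.00615277 0.00167388 0.00959229] 0.29012752503401157
```

Run:
```python
from h import *
np.set_printoptions(precision=1,suppress=True)
for n,(u,v) in(("scene",(228,219)),("side",(299,282))):
    c=cam(n);g=cv2.cvtColor(c['color'],cv2.COLOR_RGB2HSV).astype(int)
    for (du,dv) in((1,0),(0,1)):
        print(n,[(k,)+tuple(g[v+dv*k,u+du*k]) for k in list(range(-34,-18,2))+list(range(18,34,2))])
    cv2.imwrite(f"pics/p_{n}.png",cv2.resize(c['color'][v-35:v+35,u-40:u+40],None,fx=5,fy=5)[:,:,::-1])
cv2.imwrite("pics/p.png",np.hstack([cv2.imread("pics/p_scene.png"),cv2.imread("pics/p_side.png")]))
```

```text
scene [(-34, np.int64(47), np.int64(13), np.int64(174)), (-32, np.int64(48), np.int64(15), np.int64(175)), (-30, np.int64(48), np.int64(15), np.int64(175)), (-28, np.int64(42), np.int64(15), np.int64(86)), (-26, np.int64(20), np.int64(12), np.int64(194)), (-24, np.int64(23), np.int64(11), np.int64(93)), (-22, np.int64(24), np.int64(14), np.int64(93)), (-20, np.int64(15), np.int64(11), np.int64(93)), (18, np.int64(20), np.int64(13), np.int64(117)), (20, np.int64(20), np.int64(13), np.int64(117)), (22, np.int64(15), np.int64(13), np.int64(118)), (24, np.int64(15), np.int64(13), np.int64(118)), (26, np.int64(48), np.int64(15), np.int64(175)), (28, np.int64(45), np.int64(14), np.int64(179)), (30, np.int64(42), np.int64(14), np.int64(178)), (32, np.int64(44), np.int64(16), np.int64(179))]
scene [(-34, np.int64(42), np.int64(15), np.int64(86)), (-32, np.int64(50), np.int64(18), np.int64(87)), (-30, np.int64(54), np.int64(15), np.int64(87)), (-28, np.int64(42), np.int64(15), np.int64(86)), (-26, np.int64(54), np.int64(15), np.int64(86)), (-24, np.int64(45), np.int64(18), np.int64(87)), (-22
[... 1354 characters left out ...]
 np.int64(190)), (-30, np.int64(70), np.int64(8), np.int64(185)), (-28, np.int64(72), np.int64(7), np.int64(186)), (-26, np.int64(66), np.int64(8), np.int64(157)), (-24, np.int64(70), np.int64(14), np.int64(106)), (-22, np.int64(165), np.int64(4), np.int64(138)), (-20, np.int64(150), np.int64(6), np.int64(137)), (18, np.int64(0), np.int64(5), np.int64(110)), (20, np.int64(68), np.int64(9), np.int64(114)), (22, np.int64(75), np.int64(9), np.int64(114)), (24, np.int64(72), np.int64(11), np.int64(114)), (26, np.int64(54), np.int64(11), np.int64(116)), (28, np.int64(78), np.int64(11), np.int64(113)), (30, np.int64(75), np.int64(9), np.int64(112)), (32, np.int64(69), np.int64(16), np.int64(112))]
```

View pics/p.png

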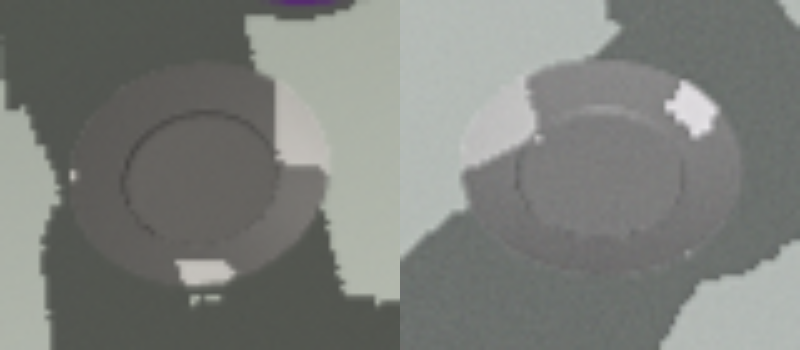

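The outer rim centre is at scene (228,218.8), side (299,280.5). The flat middle is at scene (228,219.8), side (299.2,281.2). All in the arm's shadow.

Run:
```python
from h import *
np.set_printoptions(precision=1,suppress=True)
a,b=cam("scene"),cam("side")
print(onz(a,228,218.8,15),onz(a,228,219.8,6),onz(b,299,280.5,15),onz(b,299.2,281.2,6))
print(tri(a,(228,218.8),b,(299,280.5)),env.state()['eef_pos'])
```

```text
[ 545.2 -175.9   15. ] [ 543.6 -177.3    6. ] [ 538.9 -182.8   15. ] [ 541.6 -178.5    6. ]
(array([ 541.3, -177.6,    8.2]), np.float64(0.004321934998344497)) [560.6 182.  479.6]
```

Emit:
apply_moves(
  commands=[
    [0, 0, 0, 0.0091, -0.0351, 0, 0],
    [0, 0, 0, 0.0091, -0.0351, 0, 0],
    [0, 0, 0, 0.0091, -0.0351, 0, 0],
    [0, 0, 0, 0.0091, -0.0351, 0, 0],
    [0, 0, 0, 0.0091, -0.0351, 0, 0],
  ],
)

```text
t: 7.77
eef_pos: [550.5, -0.4, 477.4]
tcp_rot: [3.14, -0.002, -2.943]
ft_force: [0.7, -0.1, -1.3]
opening: 0.293
```

Emit:
apply_moves(
  commands=[
    [0, 0, 0, 0.0091, -0.0351, 0, 0],
    [0, 0, 0, 0.0091, -0.0351, 0, 0],
    [0, 0, 0, 0.0091, -0.0351, 0, 0],
    [0, 0, 0, 0.0091, -0.0351, 0, 0],
    [0, 0, 0, 0.0091, -0.0351, 0, 0],
  ],
)

```text
t: 8.18
eef_pos: [540.5, -181.7, 477.4]
tcp_rot: [3.14, -0.001, -2.943]
ft_force: [1.4, -0.1, -1.4]
opening: 0.291
```

Emit:
apply_moves(
  commands=[
    [0, 0, 0, 0, 0, 0.03, 0],
    [0, 0, 0, 0, 0, 0.035, 0],
    [0, 0, 0, 0, 0, 0.035, 0],
    [0, 0, 0, 0, 0, 0.03, 0],
    [0, 0, 0, 0, 0, 0.02, 0],
  ],
)

```text
t: 8.6
eef_pos: [540.1, -179.7, 324.6]
tcp_rot: [3.138, -0.004, -2.943]
ft_force: [0.6, -0.2, -2.1]
opening: 0.289
```

Run:
```python
from h import *
env.state(); cam("side")
s=env.state();print(s['eef_pos'],s['tcp_rot'],s['ft_force'],s['opening'])
w=cam("wrist");b=cam("side")
cv2.imwrite("pics/w3.png",np.hstack([w['color'][:,:420],cv2.resize(b['color'][210:330,240:348],(378,420))])[:,:,::-1])
```

```text
[ 539.85458493 -179.54379229  321.95004164] [ 3.13584503 -0.00696752 -2.94335391] [-0.85721643  0.6626714  -4.87473477] 0.2961841995704722
```

View pics/w3.png

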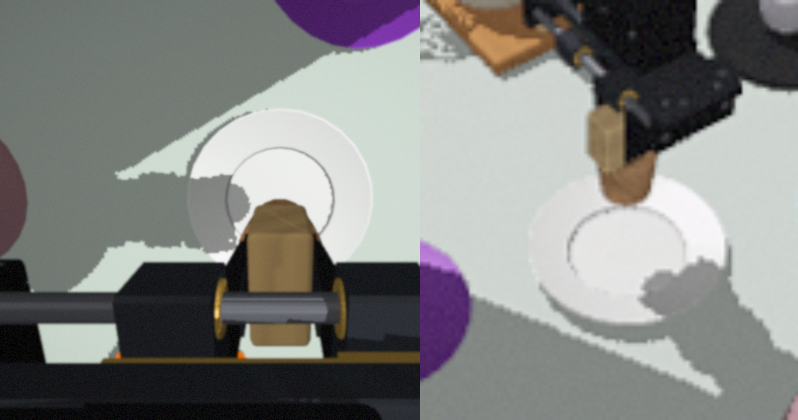

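Wrist view: plate rim spans u 188–372 with its top at v 108, the flat middle u 226–334 with its top at v 147, and the stopper hangs below the centre line as expected.

Run:
```python
from h import *
np.set_printoptions(precision=2,suppress=True)
w=cam("wrist");s=env.state();print(s['eef_pos'],s['tcp_rot'],s['ft_force'],s['qvel'])
l,r,t=onz(w,188,202,16),onz(w,372,202,16),onz(w,280,108,16)
print(l,r,np.linalg.norm(r-l),t); xs=np.array([.980,.198,0])
print("centre from rim:",t+80*xs,(l+r)/2)
i1,i2,it=onz(w,226,205,6),onz(w,334,205,6),onz(w,280,147,6);d=np.linalg.norm(i1-i2);print(d,it+d/2*xs)
T=R.from_euler('xyz',s['tcp_rot']).as_matrix();print('foot',s['eef_pos']+239*T[:,2])
```

```text
[ 541.16 -179.92  328.47] [ 3.14 -0.   -2.94] [-0.52 -0.8  -0.61] [ 0.   -0.03 -0.02 -0.   -0.    0.  ]
[ 561.05 -255.4    16.  ] [529.63 -98.21  16.  ] 160.3015829845118 [ 467.88 -192.42   16.  ]
centre from rim: [ 546.28 -176.58   16.  ] [ 545.34 -176.81   16.  ]
97.5647187275777 [ 547.58 -176.33    6.  ]
foot [ 540.93 -179.73   89.47]
```

Emit:
apply_moves(
  commands=[
    [0, 0, 0, -0.0024, 0.0019, 0.02, 0],
    [0, 0, 0, 0, 0, 0.02, 0],
    [0, 0, 0, 0, 0, 0.02, 0],
    [0, 0, 0, 0, 0, 0.012, 0],
    [0, 0, 0, 0, 0, 0.004, 0],
  ],
)

```text
t: 9.22
eef_pos: [543.2, -177.5, 252.3]
tcp_rot: [3.141, 0.0, -2.943]
ft_force: [-1.0, -0.1, -0.8]
opening: 0.293
```

Emit:
apply_moves(
  commands=[
    [0, 0, 0, 0, 0, 0, 0],
    [0, 0, 0, 0, 0, 0, 0],
    [0, 0, 0, 0, 0, 0, 0],
    [0, 0, 0, 0, 0, 0, 0],
  ],
)

```text
t: 9.55
eef_pos: [543.2, -177.5, 253.7]
tcp_rot: [-3.141, 0.002, -2.943]
ft_force: [-0.0, 0.1, -0.9]
opening: 0.293
```

Emit:
apply_moves(
  commands=[
    [0, 0, 0, 0, 0, 0.001, 0],
    [0, 0, 0, 0, 0, 0.001, 0],
    [0, 0, 0, 0, 0, 0.001, 0],
    [0, 0, 0, 0, 0, 0.001, 0],
    [0, 0, 0, 0, 0, 0, 0],
  ],
)

```text
t: 9.97
eef_pos: [543.0, -177.4, 248.2]
tcp_rot: [3.141, -0.0, -2.943]
ft_force: [0.1, -0.2, -1.8]
opening: 0.292
```

Emit:
apply_moves(
  commands=[
    [0, 0, 0, 0, 0, 0.001, 0],
    [0, 0, 0, 0, 0, 0, 0],
    [0, 0, 0, 0, 0, 0.001, 0],
    [0, 0, 0, 0, 0, 0, 0],
  ],
)

```text
t: 10.3
eef_pos: [543.0, -177.4, 246.3]
tcp_rot: [3.141, -0.0, -2.943]
ft_force: [-0.2, 0.3, -1.1]
opening: 0.292
```

Run:
```python
from h import *
b=cam("side");a=cam("scene");s=env.state();print(s['eef_pos'],s['tcp_rot'],s['ft_force'],s['moment'])
cv2.imwrite("pics/p4.png",np.hstack([cv2.resize(a['color'][170:250,188:268],(400,400)),cv2.resize(b['color'][220:320,250:350],(400,400))])[:,:,::-1])
```

```text
[ 543.04745911 -177.43332318  246.41543762] [ 3.14143910e+00 -4.07732849e-05 -2.94273784e+00] [-0.38225875 -0.15233338 -1.54928792] [0.03852044 0.03757968 0.00393982]
```

View pics/p4.png

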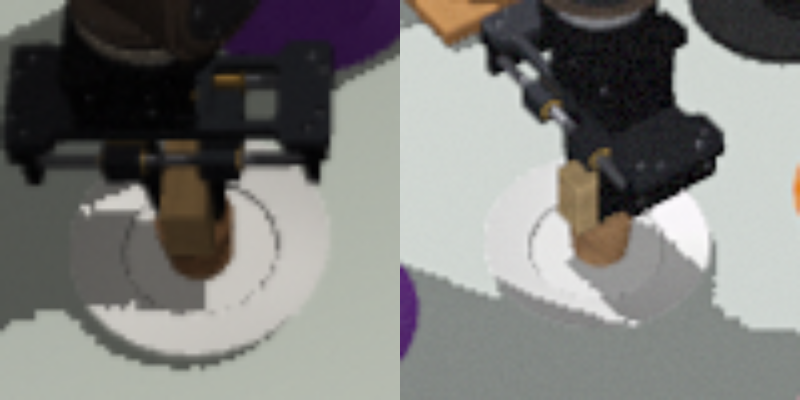

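The stopper is over the flat middle and about to touch (foot bottom at crop (203,280) left, (601,268) right). Lowering on by millimetres.

Emit:
apply_moves(
  commands=[
    [0, 0, 0, 0, 0, 0.0007, 0],
    [0, 0, 0, 0, 0, 0, 0],
    [0, 0, 0, 0, 0, 0.0007, 0],
    [0, 0, 0, 0, 0, 0, 0],
  ],
)

```text
t: 10.73
eef_pos: [543.0, -177.4, 245.0]
tcp_rot: [3.141, -0.0, -2.943]
ft_force: [0.1, 0.4, -1.0]
opening: 0.295
```

Emit:
apply_moves(
  commands=[
    [0, 0, 0, 0, 0, 0.0007, 0],
    [0, 0, 0, 0, 0, 0, 0],
    [0, 0, 0, 0, 0, 0, 0],
  ],
)

```text
t: 10.98
eef_pos: [543.1, -177.5, 244.5]
tcp_rot: [-3.141, 0.0, -2.943]
ft_force: [-0.2, 0.1, 1.1]
opening: 0.291
```

Run:
```python
from h import *
s=env.state();print(s['eef_pos'],s['tcp_rot'],s['ft_force'],s['moment'])
```

```text
[ 543.08771063 -177.48696139  244.46616622] [-3.14145219e+00  2.45620403e-04 -2.94268075e+00] [-0.21341935  0.0520196   1.08125715] [-0.09117193  0.07096678  0.01816752]
```

Contact exactly at the predicted height. Release and rise.

Emit:
apply_moves(
  commands=[
    [0, 0, 0, 0, 0, 0.0004, 0.028],
    [0, 0, 0, 0, 0, 0, 0.031],
    [0, 0, 0, 0, 0, 0, 0.036],
    [0, 0, 0, 0, 0, 0, 0.045],
    [0, 0, 0, 0, 0, 0, 0.06],
  ],
)

```text
t: 11.4
eef_pos: [543.1, -177.4, 243.9]
tcp_rot: [3.141, -0.0, -2.943]
ft_force: [-0.1, -0.5, -0.3]
opening: 0.465
```

Emit:
apply_moves(
  commands=[
    [0, 0, 0, 0, 0, 0, 0.06],
    [0, 0, 0, 0, 0, 0, 0.06],
    [0, 0, 0, 0, 0, -0.005, 0.06],
    [0, 0, 0, 0, 0, -0.01, 0.06],
    [0, 0, 0, 0, 0, -0.02, 0.06],
  ],
)

```text
t: 11.82
eef_pos: [542.8, -177.4, 278.5]
tcp_rot: [3.14, -0.002, -2.943]
ft_force: [0.1, -0.2, 0.3]
opening: 0.626
```

Emit:
apply_moves(
  commands=[
    [0, 0, 0, 0, 0, -0.035, 0.06],
    [0, 0, 0, 0, 0, -0.04, 0.06],
    [0, 0, 0, 0, 0, -0.04, 0.06],
    [0, 0, 0, 0, 0, -0.04, 0.06],
    [0, 0, 0, 0, 0, -0.04, 0.03],
  ],
)

```text
t: 12.23
eef_pos: [542.3, -177.1, 477.2]
tcp_rot: [-3.141, 0.001, -2.943]
ft_force: [0.7, -0.3, -0.2]
opening: 0.602
```

Run:
```python
from h import *
np.set_printoptions(precision=1,suppress=True)
b=cam("side");a=cam("scene");s=env.state();print(s['eef_pos'],s['tcp_rot'],s['ft_force'])
cv2.imwrite("pics/p5.png",np.hstack([cv2.resize(a['color'][170:250,188:268],(400,400)),cv2.resize(b['color'][140:300,200:360],(400,400))])[:,:,::-1])
```

```text
[ 542.6 -177.2  481.4] [-3.1  0.  -2.9] [ 0.1  0.5 -0.7]
```

View pics/p5.png

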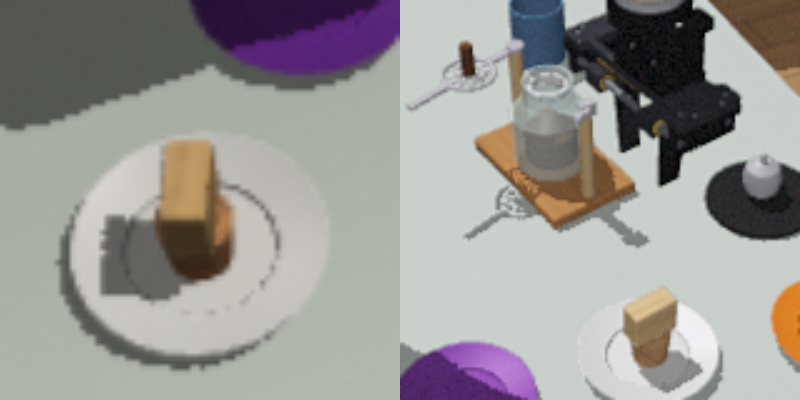

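Stopper stands upright in the plate's middle, mouth is open, cover still lies to the −x side. Re-measuring the knob while going there.

Run:
```python
from h import *
np.set_printoptions(precision=1,suppress=True)
a,b=cam("scene"),cam("side")
def knob(c,x0,y0,x1,y1):
    g=cv2.cvtColor(c['color'],cv2.COLOR_RGB2HSV)[y0:y1,x0:x1]
    m=(((g[...,0]<15)|(g[...,0]>165))&(g[...,1]>90)&(g[...,2]<150)).astype(np.uint8)
    n,l,st,ce=cv2.connectedComponentsWithStats(m);k=1+np.argmax(st[1:,4]);print(st[k],ce[k])
    return ce[k]+[x0,y0]
p,q=knob(a,355,178,385,205),knob(b,215,150,240,175);print(p,q)
k,e=tri(a,p,b,q);print("knob mid",k,e)
for H in((545.9,257.4),):
    d=k[:2]-H;print(np.hypot(*d),np.degrees(np.arctan2(d[1],d[0])),"theta",-78.6-np.degrees(np.arctan2(d[1],d[0])))
```

```text
[11  6  8 13 65] [14.2 12. ]
[ 9  7  6 13 51] [11.6 13.4]
[369.2 190. ] [226.6 163.4]
knob mid [472.8 225.  176.1] 1.2380473372923888
79.94090953987047 -156.06495880390807 theta 77.46495880390808
```

Emit:
apply_moves(
  commands=[
    [0, 0, 0, -0.0012, 0.0407, 0, 0.05],
    [0, 0, 0, -0.0012, 0.0407, 0, 0.05],
    [0, 0, 0, -0.0012, 0.0407, 0, 0.05],
    [0, 0, 0, -0.0012, 0.0407, 0, 0.05],
    [0, 0, 0, -0.0012, 0.0407, 0, 0.05],
  ],
)

```text
t: 12.85
eef_pos: [507.9, 24.8, 472.6]
tcp_rot: [3.141, -0.003, -2.943]
ft_force: [1.5, -0.4, -0.2]
opening: 0.524
```

Emit:
apply_moves(
  commands=[
    [0, 0, 0, -0.0012, 0.0407, 0, 0.05],
    [0, 0, 0, -0.0012, 0.0407, 0, 0.05],
    [0, 0, 0, -0.0012, 0.0407, 0, 0.05],
    [0, 0, 0, -0.0012, 0.0407, 0, 0.05],
    [0, 0, 0, -0.0012, 0.0407, 0, 0.05],
  ],
)

```text
t: 13.27
eef_pos: [473.5, 225.7, 472.7]
tcp_rot: [-3.141, -0.003, -2.943]
ft_force: [1.4, -0.6, 0.2]
opening: 0.528
```

Emit:
apply_moves(
  commands=[
    [0, 0, 6, 0, 0, 0, 0.05],
    [0, 0, 6, 0, 0, 0, 0.05],
    [0, 0, 6, 0, 0, 0, 0.05],
    [0, 0, 6, 0, 0, 0, 0.05],
    [0, 0, 6, 0, 0, 0, 0.05],
  ],
)

```text
t: 13.68
eef_pos: [474.2, 224.0, 472.5]
tcp_rot: [-3.14, -0.002, 2.812]
ft_force: [-0.1, -0.5, -0.0]
opening: 0.524
```

Emit:
apply_moves(
  commands=[
    [0, 0, 6, 0, 0, 0, 0.05],
    [0, 0, 6, 0, 0, 0, 0.05],
    [0, 0, 6, 0, 0, 0, 0.05],
    [0, 0, 6, 0, 0, 0, 0.05],
    [0, 0, 6, 0, 0, 0, 0.05],
  ],
)

```text
t: 14.1
eef_pos: [474.3, 223.8, 472.5]
tcp_rot: [-3.139, -0.001, 2.288]
ft_force: [0.5, 0.4, -0.3]
opening: 0.525
```

Emit:
apply_moves(
  commands=[
    [0, 0, 6, 0, 0, 0, 0.05],
    [0, 0, 6, 0, 0, 0, 0.05],
    [0, 0, 6, 0, 0, 0, 0.05],
    [0, 0, 6, 0, 0, 0, 0.05],
    [0, 0, 6, 0, 0, 0, 0.05],
  ],
)

```text
t: 14.52
eef_pos: [474.3, 223.9, 472.5]
tcp_rot: [-3.139, 0.0, 1.764]
ft_force: [-0.1, 0.9, -0.3]
opening: 0.529
```

Emit:
apply_moves(
  commands=[
    [0, 0, 0, 0, 0, 0, 0.05],
    [0, 0, 0, 0, 0, 0, 0.05],
    [0, 0, 0, 0, 0, 0, 0.05],
  ],
)

```text
t: 14.77
eef_pos: [474.4, 223.9, 473.3]
tcp_rot: [-3.14, 0.0, 1.773]
ft_force: [-0.6, -0.1, -1.1]
opening: 0.525
```

Emit:
apply_moves(
  commands=[
    [0, 0, 0, 0.0014, -0.0014, 0.03, 0.05],
    [0, 0, 0, 0, 0, 0.035, 0.05],
    [0, 0, 0, 0, 0, 0.03, 0.05],
    [0, 0, 0, 0, 0, 0.015, 0.05],
    [0, 0, 0, 0, 0, 0.006, 0.05],
  ],
)

```text
t: 15.18
eef_pos: [472.4, 224.8, 355.4]
tcp_rot: [-3.137, 0.0, 1.772]
ft_force: [0.0, 0.4, -0.9]
opening: 0.525
```

Emit:
apply_moves(
  commands=[
    [0, 0, 0, 0, 0, 0, 0.05],
    [0, 0, 0, 0, 0, 0, 0.05],
    [0, 0, 0, 0, 0, 0, 0.02],
    [0, 0, 0, 0, 0, 0, 0.01],
    [0, 0, 0, 0, 0, 0, 0],
  ],
)

```text
t: 15.6
eef_pos: [472.8, 225.0, 358.9]
tcp_rot: [3.14, -0.0, 1.77]
ft_force: [-0.6, -0.3, 0.9]
opening: 0.37
```

Emit:
apply_moves(
  commands=[
    [0, 0, 0, 0, 0, 0, 0],
    [0, 0, 0, 0, 0, 0, 0],
    [0, 0, 0, 0, 0, 0, 0],
    [0, 0, 0, 0, 0, 0, 0],
  ],
)

```text
t: 15.93
eef_pos: [474.0, 225.4, 358.5]
tcp_rot: [3.136, -0.001, 1.77]
ft_force: [9.8, 4.0, -4.8]
opening: 0.184
```

Run:
```python
from h import *
np.set_printoptions(precision=2,suppress=True)
s=env.state();p=s['eef_pos'];print(p,s['tcp_rot'],s['ft_force'],s['moment'],s['opening'])
H=np.array((545.9,257.4));d=p[:2]-H;r=80;t0=np.degrees(np.arctan2(d[1],d[0]));print(np.hypot(*d),t0)
X=np.array((-.2,.98));Y=np.array((.98,.2));X/=np.hypot(*X);Y/=np.hypot(*Y)
prev=p[:2]
for th in np.linspace(t0,-78.6,16)[1:]:
    q=H+80*np.array([np.cos(np.radians(th)),np.sin(np.radians(th))]);e=q-prev;prev=q
    print(round(th,1),q,"tx %.1f ty %.1f"%(e@X,e@Y))
```

```text
[473.95 225.37 358.47] [ 3.14 -0.    1.77] [ 9.8   4.   -4.84] [ 0.66 -1.47  0.03] 0.18423252171747695
78.7544417091805 -156.00421625869524
-150.8 [476.04 218.42] tx -7.2 ty 0.7
-145.7 [479.83 212.3 ] tx -6.8 ty 2.5
-140.5 [484.15 206.54] tx -6.5 ty 3.1
-135.4 [488.97 201.19] tx -6.2 ty 3.7
-130.2 [494.26 196.3 ] tx -5.9 ty 4.2
-125.0 [499.97 191.9 ] tx -5.4 ty 4.7
-119.9 [506.04 188.04] tx -5.0 ty 5.2
-114.7 [512.44 184.73] tx -4.5 ty 5.6
-109.6 [519.11 182.02] tx -4.0 ty 6.0
-104.4 [526.   179.91] tx -3.4 ty 6.3
-99.2 [533.05 178.44] tx -2.9 ty 6.6
-94.1 [540.21 177.6 ] tx -2.2 ty 6.8
-88.9 [547.41 177.41] tx -1.6 ty 7.0
-83.8 [554.6  177.87] tx -1.0 ty 7.1
-78.6 [561.71 178.98] tx -0.3 ty 7.2
```

Knob gripped (17.5 mm), with 10 N radial pull since the true arc lies about 1.3 mm further in +x; I fold this into the first row.

Emit:
apply_moves(
  commands=[
    [0, 0, 0, -0.0073, 0.003, 0, 0],
    [0, 0, 0, -0.0068, 0.0025, 0, 0],
    [0, 0, 0, -0.0065, 0.0031, 0, 0],
    [0, 0, 0, -0.0062, 0.0037, 0, 0],
    [0, 0, 0, 0, 0, 0, 0],
  ],
)

```text
t: 16.35
eef_pos: [490.4, 200.2, 358.3]
tcp_rot: [-3.141, 0.001, 1.77]
ft_force: [-4.4, -2.8, 6.9]
opening: 0.182
```

Emit:
apply_moves(
  commands=[
    [0, 0, 0, -0.0059, 0.0042, 0, 0],
    [0, 0, 0, -0.0054, 0.0047, 0, 0],
    [0, 0, 0, -0.005, 0.0052, 0, 0],
    [0, 0, 0, -0.0045, 0.0056, 0, 0],
    [0, 0, 0, 0, 0, 0, 0],
  ],
)

```text
t: 16.77
eef_pos: [512.9, 182.3, 358.2]
tcp_rot: [-3.134, 0.004, 1.771]
ft_force: [-14.4, -20.7, 16.6]
opening: 0.185
```

Emit:
apply_moves(
  commands=[
    [0, 0, 0, -0.004, 0.006, 0, 0],
    [0, 0, 0, -0.0034, 0.0063, 0, 0],
    [0, 0, 0, -0.0029, 0.0066, 0, 0],
    [0, 0, 0, -0.0022, 0.0068, 0, 0],
    [0, 0, 0, 0, 0, 0, 0],
  ],
)

```text
t: 17.18
eef_pos: [542.1, 175.2, 358.2]
tcp_rot: [-3.14, 0.004, 1.769]
ft_force: [-1.7, -19.1, 8.0]
opening: 0.182
```

Run:
```python
from h import *
np.set_printoptions(precision=2,suppress=True)
s=env.state();p=s['eef_pos'];print(p,s['tcp_rot'],s['ft_force'],s['moment'],s['opening'])
```

```text
[542.05 175.23 358.17] [-3.14  0.    1.77] [ -1.69 -19.09   7.95] [-3.19  0.27  0.03] 0.18239991342417827
```

Emit:
apply_moves(
  commands=[
    [0, 0, 0, -0.0041, 0.005, 0, 0],
    [0, 0, 0, -0.001, 0.005, 0, 0],
    [0, 0, 0, -0.0005, 0.004, 0, 0],
    [0, 0, 0, 0, 0, 0, 0],
  ],
)

```text
t: 17.52
eef_pos: [556.8, 174.2, 358.3]
tcp_rot: [3.141, 0.001, 1.77]
ft_force: [-0.8, -5.6, 5.2]
opening: 0.183
```

Emit:
apply_moves(
  commands=[
    [0, 0, 0, -0.0003, 0.003, 0, 0],
    [0, 0, 0, 0, 0, 0, 0],
    [0, 0, 0, 0, 0, 0, 0],
  ],
)

```text
t: 17.77
eef_pos: [559.3, 174.7, 358.2]
tcp_rot: [3.141, 0.001, 1.77]
ft_force: [-0.4, -4.3, 5.3]
opening: 0.184
```

Emit:
apply_moves(
  commands=[
    [0, 0, 0, 0, 0.0015, 0, 0],
    [0, 0, 0, 0, 0, 0, 0],
    [0, 0, 0, 0, 0, 0, 0],
  ],
)

```text
t: 18.02
eef_pos: [560.6, 175.0, 358.2]
tcp_rot: [3.141, 0.001, 1.77]
ft_force: [-0.3, -5.6, 4.8]
opening: 0.184
```

Emit:
apply_moves(
  commands=[
    [0, 0, 0, 0, 0.0015, 0, 0],
    [0, 0, 0, 0, 0, 0, 0],
    [0, 0, 0, 0, 0, 0, 0],
  ],
)

```text
t: 18.27
eef_pos: [562.0, 175.3, 358.2]
tcp_rot: [3.141, 0.001, 1.77]
ft_force: [-1.0, -6.5, 4.7]
opening: 0.185
```

Emit:
apply_moves(
  commands=[
    [0, 0, 0, 0, 0.001, 0, 0],
    [0, 0, 0, 0, 0, 0, 0],
    [0, 0, 0, 0, 0, 0, 0],
  ],
)

```text
t: 18.52
eef_pos: [563.0, 175.6, 358.2]
tcp_rot: [3.142, 0.001, 1.77]
ft_force: [-2.2, -5.0, 5.7]
opening: 0.183
```

Emit:
apply_moves(
  commands=[
    [0, 0, 0, 0, 0.001, 0, 0],
    [0, 0, 0, 0, 0, 0, 0],
    [0, 0, 0, 0, 0, 0, 0],
  ],
)

```text
t: 18.77
eef_pos: [563.9, 175.8, 358.2]
tcp_rot: [3.141, 0.0, 1.77]
ft_force: [-1.7, -4.7, 5.2]
opening: 0.185
```

Emit:
apply_moves(
  commands=[
    [0, 0, 0, 0, 0.001, 0, 0],
    [0, 0, 0, 0, 0, 0, 0],
    [0, 0, 0, 0, 0, 0, 0],
  ],
)

```text
t: 19.02
eef_pos: [564.9, 176.1, 358.2]
tcp_rot: [3.142, 0.0, 1.77]
ft_force: [-1.7, -3.7, 5.4]
opening: 0.185
```

Emit:
apply_moves(
  commands=[
    [0, 0, 0, 0, 0.001, 0, 0],
    [0, 0, 0, 0, 0, 0, 0],
    [0, 0, 0, 0, 0, 0, 0],
  ],
)

```text
t: 19.27
eef_pos: [565.4, 176.2, 358.2]
tcp_rot: [-3.14, 0.0, 1.77]
ft_force: [-6.6, -4.1, 7.6]
opening: 0.185
```

Resistance begins at x = 565.4. A bit more, to tell the hard stop from catch friction.

Emit:
apply_moves(
  commands=[
    [0, 0, 0, 0, 0.001, 0, 0],
    [0, 0, 0, 0, 0, 0, 0],
    [0, 0, 0, 0, 0, 0, 0],
  ],
)

```text
t: 19.52
eef_pos: [565.9, 176.3, 358.1]
tcp_rot: [-3.138, 0.0, 1.77]
ft_force: [-10.6, -6.6, 11.4]
opening: 0.181
```

Emit:
apply_moves(
  commands=[
    [0, 0, 0, 0, 0.001, 0, 0],
    [0, 0, 0, 0, 0, 0, 0],
    [0, 0, 0, 0, 0, 0, 0],
  ],
)

```text
t: 19.77
eef_pos: [566.3, 176.3, 358.1]
tcp_rot: [-3.135, 0.001, 1.77]
ft_force: [-15.1, -7.5, 13.0]
opening: 0.182
```

Run:
```python
from h import *
np.set_printoptions(precision=2,suppress=True)
s=env.state();print(s['eef_pos'],s['tcp_rot'],s['ft_force'],s['moment'])
b=cam("side");a=cam("scene")
cv2.imwrite("pics/c1.png",np.hstack([cv2.resize(a['color'][180:270,295:385],(400,400)),cv2.resize(b['color'][140:230,210:300],(400,400))])[:,:,::-1])
```

```text
[566.31 176.35 358.07] [-3.14  0.    1.77] [-15.13  -7.52  12.99] [-1.34  2.73  0.1 ]
```

View pics/c1.png

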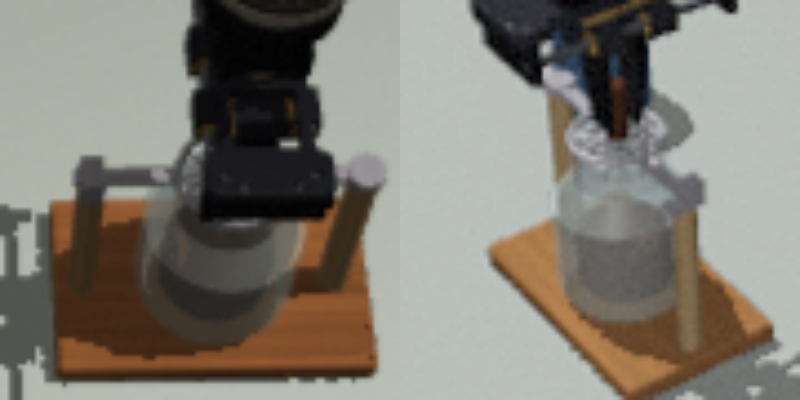

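The nose (crop (110,178)) sits in the catch and the disc is over the mouth. The force rise without tip motion looks like the hard stop. One firmer push, then release.

Emit:
apply_moves(
  commands=[
    [0, 0, 0, 0, 0.001, 0, 0],
    [0, 0, 0, 0, 0.001, 0, 0],
    [0, 0, 0, 0, 0, 0, 0],
    [0, 0, 0, 0, 0, 0, 0],
  ],
)

```text
t: 20.2
eef_pos: [567.2, 176.5, 358.0]
tcp_rot: [-3.131, 0.001, 1.77]
ft_force: [-25.8, -9.6, 17.8]
opening: 0.186
```

Emit:
apply_moves(
  commands=[
    [0, 0, 0, 0, 0, 0, 0.018],
    [0, 0, 0, 0, 0, 0, 0.022],
    [0, 0, 0, 0, 0, 0, 0.03],
    [0, 0, 0, 0, 0, 0, 0.05],
    [0, 0, 0, 0, 0, 0, 0.05],
  ],
)

```text
t: 20.62
eef_pos: [569.9, 177.4, 357.8]
tcp_rot: [3.141, -0.0, 1.77]
ft_force: [-0.5, 0.3, -0.5]
opening: 0.386
```

Emit:
apply_moves(
  commands=[
    [0, 0, 0, 0, 0, 0, 0.05],
    [0, 0, 0, 0, 0, 0, 0.05],
  ],
)

```text
t: 20.78
eef_pos: [569.9, 177.3, 357.8]
tcp_rot: [3.141, -0.0, 1.77]
ft_force: [0.4, -0.9, 0.3]
opening: 0.502
```

Emit:
apply_moves(
  commands=[
    [0, 0, 0, 0, 0, -0.01, 0.05],
    [0, 0, 0, 0, 0, -0.03, 0.05],
    [0, 0, 0, 0, 0, -0.04, 0.05],
    [0, 0, 0, 0, 0, -0.04, 0.05],
    [0, 0, 0, 0, 0, -0.03, 0.05],
  ],
)

```text
t: 21.2
eef_pos: [569.4, 177.2, 512.2]
tcp_rot: [3.138, -0.0, 1.77]
ft_force: [0.1, 0.1, 0.2]
opening: 0.53
```

Emit:
apply_moves(
  commands=[
    [0, 0, 0, 0.035, 0, 0, 0.05],
    [0, 0, 0, 0.04, 0, 0, 0.05],
    [0, 0, 0, 0.04, 0, 0, 0.05],
    [0, 0, 0, 0.035, 0, 0, 0.05],
    [0, 0, 0, 0, 0, 0, 0.05],
  ],
)

```text
t: 21.62
eef_pos: [538.4, 329.0, 508.6]
tcp_rot: [3.141, -0.002, 1.774]
ft_force: [-0.0, -0.0, -0.1]
opening: 0.525
```

Run:
```python
from h import *
np.set_printoptions(precision=2,suppress=True)
s=env.state();print(s['eef_pos'],s['ft_force'],s['t'])
b=cam("side");a=cam("scene")
def knob(c,x0,y0,x1,y1):
    g=cv2.cvtColor(c['color'],cv2.COLOR_RGB2HSV)[y0:y1,x0:x1]
    m=(((g[...,0]<9)|(g[...,0]>165))&(g[...,1]>90)&(g[...,2]<130)).astype(np.uint8)
    n,l,st,ce=cv2.connectedComponentsWithStats(m);k=1+np.argmax(st[1:,4]);print(st[k]);return ce[k]+[x0,y0]
k=tri(a,knob(a,330,190,362,232),b,knob(b,240,140,275,180));print(k)
top=np.hstack([cv2.resize(a['color'][185:265,290:390],(400,320),interpolation=2),cv2.resize(b['color'][140:220,210:310],(400,320),interpolation=2)])
bot=cv2.resize(np.hstack([a['color'][150:350,60:460],b['color'][150:350,120:520]]),(800,200),interpolation=3)
cv2.imwrite("pics/f.png",np.vstack([top,bot])[:,:,::-1])
```

```text
[538.43 328.99 508.61] [-0.01 -0.01 -0.06] 21.6167
[17 19  5  6 10]
[16 21  5  7 17]
(array([559.54, 175.73, 181.97]), np.float64(5.646807173183884))
```

View pics/f.png

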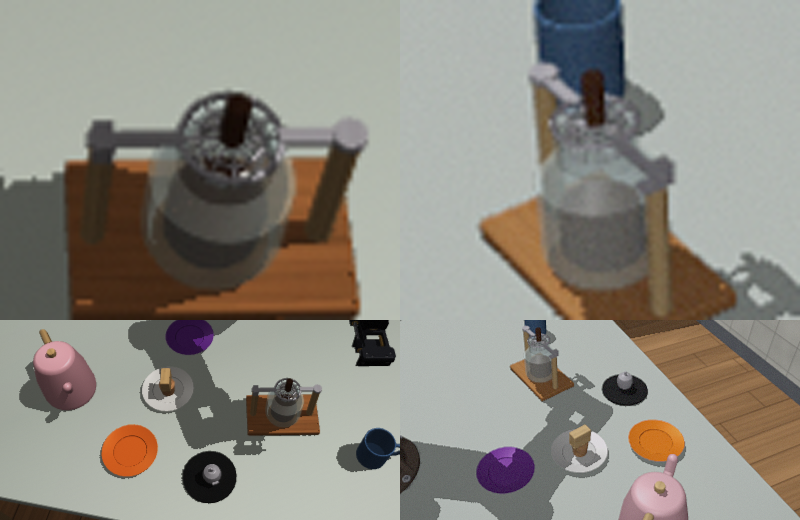

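The cover is shut with its arm straight from hinge to catch, and the stopper is upright on the white plate. A quick angle check, then hand in.

Run:
```python
from h import *
np.set_printoptions(precision=1,suppress=True)
a,b=cam("scene"),cam("side")
k,e=tri(a,(290+235.5/4,185+119/4),b,(210+194/4,140+98/4));print("knob",k,e)
h=np.array([545.9,257.4]);d=k[:2]-h;print(np.hypot(*d),"theta deg",-78.6-np.degrees(np.arctan2(d[1],d[0])))
print(env.job_done())
```

```text
knob [562.9 178.8 174.9] 2.60507206937953
80.47403260294432 theta deg -0.8303119147589371
the job is handed in; nothing more can be done
None
```

The job is done and handed in at about 22 s of the 64 s allowed. No verdict was reported.

- **Stopper out:** I gripped the head across its 28 mm side and rocked it about the pad ring. It went about 8° each way, towards the hinge post and back twice, while I eased it up about 15 mm. I then lifted it clear. The force readings I took stayed under about 20 N.
- **Stopper on the plate:** I stood it in the middle of the white plate. It touched down at the height I had predicted, with about 1 N, and I let go. The last picture shows it upright near the plate's centre.
- **Cover shut:** I gripped the knob and swung it along its arc. It met a stop and moved no further while the sideways push rose to about 26 N. I let go there, and it showed no spring-back.
- **Last checks:** The final picture shows the nose in the catch and the arm in line with the hinge. The measured angle was −0.8°, which is shut to within the camera's accuracy. The kettle, mug, trivet and infuser look untouched, and the gripper is clear of everything.

**Disagreements:** My camera estimate of the hinge was off by 2–3 mm, which caused side forces of up to about 20 N in mid-swing until I corrected the path. The automatic colour search for the knob at the end caught only part of it (5.6 mm mismatch between views). The −0.8° therefore comes from pixels I read off by hand, with a 2.6 mm mismatch.

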